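# Fit the slotted packing plate and counter-hold the hidden bolt head

### The job

A bracket is being bolted up to a gear unit with a slotted packing plate between. Take the brass-coloured slotted plate out of the wooden rack, slide it down, slot first, into the gap between the blue bracket and the steel flange plate until it is fully home astride the bolt, and let go of it. Then reach down into the narrow pocket behind the flange plate, grip the bolt head that the nutrunner is dragging round, and hold it still: finish while still gripping it firmly. Leave the plain plate and the loose tools where they are.

Things in the scene. Friction and masses are not known exactly. Their poses are not given: they have to be found in the camera images.
- unit: fixed assembly on an aluminium base plate: blue angle bracket and bare steel flange plate, two parallel upright plates 12 mm thick, 110 mm wide, tops 69 mm over the bench, 10.5 mm gap between them. Origin on the bench below the middle of the gap; x points from the bracket (robot's side) through the gap to the flange plate and the grey gear housing behind, y along the gap, z up
- gap_floor (a point): middle of the gap's floor, 12 mm over the bench (unit frame 0, 0, 12 mm). The gap spans unit x -5.25 to +5.25 mm; its mouth at 69 mm is bevelled 5 mm wide on both sides. The bolt's 18 mm shank crosses the gap along x at y = 0, axis 52 mm over the bench. The packing plate is home when its origin is here, its x along the unit's x
- bolt_head (a point): centre of the dark hexagon bolt head in the pocket, on the axis 52 mm over the bench (unit frame 26, 0, 52 mm). 27 mm across flats, 31 over corners, 12 mm thick (unit x 20 to 32 mm; a 3 mm washer separates it from the flange plate). Grip it from above, closing along the unit's y, fingers some 6 mm behind (+x of) its centre to clear the flange plate
- pocket (a point): middle of the pocket's floor, 12 mm over the bench (unit frame 40, 0, 12 mm). The pocket lies between flange plate (unit x 17 mm) and gear housing (x 64 mm, 69 mm high, screws to 75 mm), open above; for 45 mm either side of y = 0 it is empty but for the head; beyond, at y 47 to 63 mm, stiffeners up to 52 mm and ribs up to 24 mm over the bench
- nutrunner (a point): middle of the head of the cordless angle nutrunner fixed in front of the bracket (unit frame -58, 0, 52 mm); it creeps and turns the nut; its handle runs along the unit's +y out to 210 mm; no part is higher than 78 mm over the bench
- bolt: the bolt: head, washer and shank, one turning part with its axis along the unit's x; origin on the axis in the middle of the gap, 52 mm over the bench
- bolt_turn (a joint): angle of the bolt about its axis, rad, grows endlessly; at 0 and every 1.047 rad two flats stand upright and face the unit's +y and -y. The nut drags the bolt round with about 0.15 N m, 0.7 rad/s when free; it does not move along its axis. Fingers closing on the head square it up and stop it; a grip of 40 N is ample
- packing_plate: loose brass-coloured plate 64 mm wide (y), 79 mm tall (z), 8 mm thick (x), about 0.2 kg, with a slot 22 mm wide and 52 mm deep, open at the bottom (mouth flared to 34 mm). Stands upright, slot down, in the rack; origin at the middle of its bottom edge, z up. Home in the gap, its top 22 mm stand above the bracket. Alike both ways round
- plain_plate: the other plate in the rack, loose: plain grey steel, same outline, no slot, two dark round marks; origin at the middle of its bottom edge; stays in the rack
- rack: fixed wooden block 130 x 96 x 30 mm with two slots 76 mm apart along its x, each 10 mm wide, 66 mm long (y), 22 mm deep; origin at the centre of its underside. Either plate may be in either slot, across the rack's x, its bottom 8 mm and its top 87 mm over the bench
- marker_pen: loose blue and black marker pen, 124 mm long (its y), 16 mm thick, lying; origin at the centre of its underside; leave alone
- screwdriver_a: loose screwdriver with red handle, 190 mm long (its y), 26 mm thick, lying; origin at the centre of its underside; leave alone

How it is judged (in metres and radians):
On the way:
1. the packing plate is fully home in the gap astride the bolt and let go (distance between packing_plate and gap_floor below 0.006 m and z of packing_plate in the frame of unit below 0.0145 m and angle between packing_plate's own z axis and vertical below 0.08 rad and angle between the x axis of packing_plate and the x axis of unit, either way round below 0.1 rad and contact force between the fingers and packing_plate below 0.5 N), for 0.3 s.
At the end, for the whole second after the job is handed in: Slotted plate home and untouched: within 6 mm of the gap floor point, at most 2.5 mm above the floor, upright (0.08 rad), square (0.1 rad). Bolt head between the fingers (grasp point within 11 mm sideways, 20 mm in height), gripped with over 10 N, turning slower than 0.03 rad/s (all of step 1 and contact force between the fingers and bolt above 10 N and velocity of joint bolt_turn between -0.03 and 0.03 rad/s and y of the grasp point in the frame of bolt_head between -0.011 and 0.011 m and z of the grasp point in the frame of bolt_head between -0.02 and 0.022 m); the arm keeps its last pose, push and grip.
It fails at once if the plain plate is taken out of the rack or shifted more than 20 mm (distance of plain_plate from where it was at the start of the episode above 0.02 m).
It fails at once if the marker pen or the screwdriver is shifted more than 30 mm (distance of any of marker_pen, screwdriver_a from where it was at the start of the episode above 0.03 m).
It also fails if it takes over 59 s, if anything falls off the work surface, if the arm or the gripper's body presses on something with over 40 N, if the wrist force passes 120 N, or if a joint passes its speed limit or range.

### The arm

A 6-joint arm with a two-finger parallel gripper is mounted at the origin on a cart in front of the work surface, level with it; the furniture and walls round the work are solid. World frame = base frame: x ahead of the robot, y to its left, z up, the work surface at z = 0. Lengths are in m, angles in degrees, forces in N, time in s.
With the tool pointing down it reaches from about 0.375 to 0.9 m from the base axis. Payload 3.1 kg.
Tool frame: the origin (TCP) lies at the very end of the fingers, on their centre line; the grasp point (between the pads) lies grip_point_offset behind it (grip_point_offset is the distance from the TCP to the grasp point, in m); z points along the fingers, y is the line along which they close (so a half turn about z gives the same grasp; the last joint's range is limited). The gripper opens to 87 mm and grips with 3 to 60 N. Pads are 19 mm wide; open, the fingers measure 117 mm over their backs; the gripper's body (75 mm by 190 mm) begins 51 mm behind the grasp point.
Start: joints at [61.622, 30.224, 82.088, -0, 67.689, -10.227], TCP at [0.195, 0.594, 0.223] pointing down, gripper open.
Joint ranges: [-176.69, 176.69], [-43.24, 126.21], [12.49, 139.97], [-82, 262], [0, 151.66], [-163.58, 163.58]. Speed limits (degrees/s): [159.86, 159.86, 180, 180, 180, 180].

### API

Orientations are given as a 3x3 rotation matrix whose columns are the frame's x, y, z axes.
In Python, from rig import * gives the robot as it stands.
- The arm moves only by the tool move_arm, never from a script. Its argument "increments" is a list of rows, each a list of 3 entries, a list of its own where there are three numbers: the shift along the tool's x, y, z in units of 30 mm (1.0 is 30 mm), then the turn, a rotation vector about the tool's x, y, z in units of 120 degrees (1.0 is 120 degrees), then the closure, from 0 (fully open) to 1 (shut). A call has 1 to 20 rows; each row shifts and turns the commanded pose from where the row before left it, along the tool's axes as they then stand; what a row does not reach is not made up. A row lasts 1/12 s, in which the tool goes at most 41.7 mm and 7.16 degrees, less where a joint would pass 70% of its speed; a pose out of reach is approached as far as the arm can. A call with a number of a shift or a turn outside -1 to 1 is refused whole. A call with a gripper value outside its range is refused whole. The fingers move at their own pace and stop on an object; the grip force is fixed at half the most. Time passes only in rows, so rows that do not move let the fingers close. It gives the time, the measured TCP pose, the force, the opening and the grip force at its end, in the units of the state.
- read_state(): the state, without advancing time (a new reading comes with each control period).
- capture(name): name is "side" or "top"; returns a dict with "img" (420x560x3 uint8, red, green, blue), "mtx" (3x3 intrinsics, pixels), "distortion" ([k1, k2, p1, p2, k3] as OpenCV has them; the pictures are not rectified), "eye" and "rotation" of the camera in the world. Camera axes: x right, y down, z forward; pixel columns grow to the right and rows downward; lengths in m; the calibration is good to about 2 mm. A picture is of the moment at which its call begins. There is no depth.
- hand_in(): hands the job in; it is judged then, once.
Trained networks look in a picture, given as the dict that the camera call returned (one of the last four; its "shot" number tells which), for a name from the list of things; names that differ only in an ending like _2 or _b are one class to them, and where a whole thing is asked for, a point or a joint stands for the part that bears it (a point fixed in the world has none). Each returns a list of dicts, best first, with "confidence" (0 to 1); they miss things now and then, are a little off and sometimes report something else, mostly with a low value. They report only what shows in the picture. A call takes as long as a camera call.
- search_frame(picture, label): "extent" ([left, top, right, bottom] as shares, 0 to 1, of the picture: columns of its width, rows of its height, round what is visible of it).
- pinpoint(picture, label): "xy" ([column, row] as shares, 0 to 1, of the picture: columns of its width, rows of its height: a listed point, or the origin of a listed thing).
The state is a dict: "time_s": time; "joint_positions": joint angles; "qvel": joint speeds; "tau": joint torques, N m; "position": TCP position; "tcp_rot": TCP orientation; "force": force on the tool from outside, world axes, zero at the start; "moment": the same for the moment, N m; "opening": opening from 0.0 (shut) to 1.0 (fully open); "grasp_force": force on a finger pad.
Only numpy, scipy, OpenCV 4.12 (cv2) and the standard library are available. Lean on these libraries where they do the work, as an engineer would, in place of code of your own. Each camera call takes 0.05 s, during which the arm holds its last target. There are 200 camera calls.

## Working session

There is one attempt and no reset: what is moved stays moved. The work goes in short steps, Python scripts to look and compute and a tool call to move; the robot and the scene stay as the last step left them, time stands still between calls to the robot, and variables do not carry over. Pictures are saved under pics/ and viewed, at most 10 in all, crops included, and the job is handed in when it is done.

Besides the shell and the picture viewer there is one more tool, called as a command line: name --argument value ..., lists and objects as JSON in quotes. move_arm: Moves the arm, as the interface text tells. Its arguments: {"type":"object","properties":{"increments":{"type":"array"}},"required":["increments"]}

```bash
ls; mkdir -p pics
cat > h.py <<'E'
from rig import *
import numpy as np, cv2
def ray(c,uv):
    p=cv2.undistortPoints(np.array([[uv]],float),np.array(c["mtx"]),np.array(c["distortion"]))[0,0]
    d=np.array(c["rotation"])@np.array([p[0],p[1],1]); return np.array(c["eye"]),d
def atz(c,uv,z):
    e,d=ray(c,uv); return e+d*(z-e[2])/d[2]
def proj(c,P):
    R=np.array(c["rotation"]);t=-R.T@np.array(c["eye"])
    return cv2.projectPoints(np.array(P,float).reshape(-1,1,3),cv2.Rodrigues(R.T)[0],t,np.array(c["mtx"]),np.array(c["distortion"]))[0][:,0]
def tri(obs):
    A=np.zeros((3,3));b=np.zeros(3)
    for c,uv in obs:
        e,d=ray(c,uv);d/=np.linalg.norm(d);M=np.eye(3)-np.outer(d,d);A+=M;b+=M@e
    X=np.linalg.solve(A,b);return X,[np.linalg.norm(np.cross(X-ray(c,u)[0],ray(c,u)[1]/np.linalg.norm(ray(c,u)[1]))) for c,u in obs]
E
python3 - <<'E'
from h import *
np.set_printoptions(precision=4,suppress=True)
s=read_state();print(s)
cs={n:capture(n) for n in("side","top")}
for n,c in cs.items():
    cv2.imwrite(f"pics/{n}0.png",c["img"][:,:,::-1]); print(n,c["eye"],c["rotation"])
Z=dict(unit=0,gap_floor=.012,bolt_head=.052,pocket=.012,nutrunner=.052,bolt=.052,packing_plate=.008,plain_plate=.008,rack=0,marker_pen=0,screwdriver_a=0)
for l,z in Z.items():
    o=[]
    for n,c in cs.items():
        r=pinpoint(c,l)[:2]
        for q in r:
            uv=np.array(q["xy"])*[560,420]; print(l,n,round(q["confidence"],2),uv,atz(c,uv,z))
        if r:o.append((c,np.array(r[0]["xy"])*[560,420]))
    if len(o)==2: print("   tri",*tri(o))
E
```

```text
pics
{'time_s': 0.0, 'joint_positions': array([ 61.6232,  30.2797,  82.1565,  -0.0009,  67.6898, -10.2268]), 'qvel': array([-0.046 ,  0.0154, -0.0361, -0.0069,  0.0664, -0.0583]), 'tau': array([  0.0008, -44.0036, -17.6596,   0.0635,   0.058 ,  -0.0001]), 'position': array([0.1943, 0.5933, 0.2216]), 'tcp_rot': array([[-0.9502,  0.3115, -0.001 ],
       [ 0.3115,  0.9502, -0.0019],
       [ 0.0004, -0.0022, -1.    ]]), 'force': array([-0.4931, -0.0499, -0.5763]), 'moment': array([ 0.0164, -0.07  , -0.0055]), 'grasp_force': 0.0, 'opening': 1.0011532338320883}
side [0.4932 0.6114 0.3874] [[-0.9969 -0.0194  0.0762]
 [-0.0779  0.3788 -0.9222]
 [-0.011  -0.9253 -0.3791]]
top [ 0.3814 -0.1773  0.8992] [[-0.0201 -0.9805  0.1956]
 [-0.9998  0.0182 -0.0113]
 [ 0.0075 -0.1958 -0.9806]]
unit side 0.8 [239.12  266.616] [ 0.6372 -0.0476  0.    ]
unit top 0.75 [220.976 174.72 ] [ 0.6347 -0.0456  0.    ]
unit top 0.61 [203.672 192.402] [ 0.5939 -0.0066  0.    ]
   tri [ 0.6357 -0.0456  0.0009] [np.float64(0.0011701906257974575), np.float64(0.001170190625797386)]
gap_floor top 0.59 [215.096 172.284] 
[... 1311 characters left out ...]
.    ]
rack top 0.79 [341.824 257.418] [ 0.4409 -0.3139  0.    ]
   tri [ 0.438  -0.3125  0.0076] [np.float64(0.0023989785750843035), np.float64(0.002398978575084208)]
marker_pen side 0.74 [327.992 240.282] [ 0.4594 -0.1745  0.    ]
marker_pen top 0.84 [279.496 248.304] [ 0.4639 -0.1767  0.    ]
marker_pen top 0.71 [219.072 159.18 ] [ 0.6721 -0.0407  0.    ]
   tri [ 0.4616 -0.1765 -0.0006] [np.float64(0.002293187644043355), np.float64(0.0022931876440433208)]
screwdriver_a side 0.62 [288.792 218.106] [ 0.5555 -0.2965  0.    ]
screwdriver_a top 0.88 [329.28  211.218] [ 0.5451 -0.2903  0.    ]
   tri [ 0.55   -0.2902  0.0017] [np.float64(0.005139530178035707), np.float64(0.005139530178036038)]
```

View pics/side0.png

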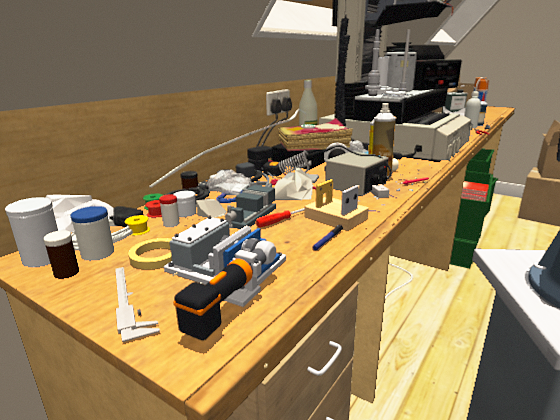

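View pics/top0.png

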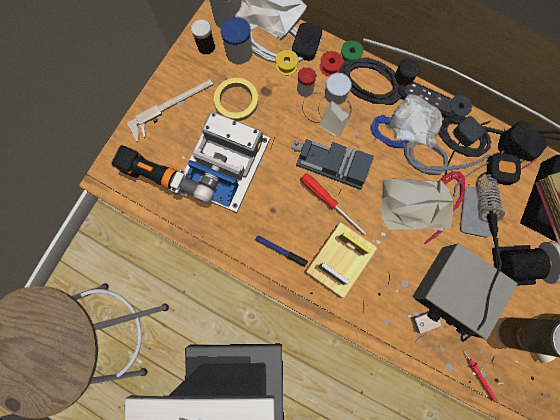

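The side view shows the unit near (225,250) and the rack near (335,212). The top view has the unit at about (222,165) and the rack at about (340,260), with the brass plate in its far slot at (352,242). Next I'll overlay a wireframe of the model to refine the poses.

```bash
cat >> h.py <<'E'
def T(p,X):
    a=np.radians(p[2]);c,s=np.cos(a),np.sin(a)
    return np.array(X,float)@np.array([[c,s,0],[-s,c,0],[0,0,1]])+[p[0],p[1],0]
def rect(x0,x1,y0,y1,z): return np.array([[x0,y0,z],[x1,y0,z],[x1,y1,z],[x0,y1,z]])/1000
U=[rect(-17.25,-5.25,-55,55,69),rect(5.25,17.25,-55,55,69)]
RK=[rect(-65,65,-48,48,30),rect(34,42,-32,32,87),rect(-42,-34,-32,32,87)]
def crop(c,box,k,polys,fn):
    x0,y0,x1,y1=box
    im=cv2.resize(c["img"][y0:y1,x0:x1,::-1],None,fx=k,fy=k,interpolation=cv2.INTER_CUBIC)
    for P in polys:
        q=((proj(c,P)-[x0,y0]+.5)*k).astype(np.int32); cv2.polylines(im,[q],True,(255,0,255),1)
    return im
E
python3 - <<'E'
from h import *
import pickle
print(grip_point_offset)
cs={n:capture(n) for n in("side","top")}
pickle.dump(cs,open("cs.pkl","wb"))
pu=[.636,-.042,-23];pr=[.435,-.309,-40]
a=crop(cs["top"],(170,105,270,215),5,[T(pu,x) for x in U],"")[:550,:400+100]
b=crop(cs["side"],(155,205,295,315),4,[T(pu,x) for x in U],"")
im=np.zeros((600,800,3),np.uint8)
t=crop(cs["top"],(175,105,275,215),4,[T(pu,x) for x in U],"");im[:t.shape[0],:400]=t
t=crop(cs["top"],(295,210,395,310),4,[T(pr,x) for x in RK],"");im[:400,400:800]=t
im=im[:440]
cv2.imwrite("pics/a.png",im)
im=np.zeros((480,800,3),np.uint8)
t=crop(cs["side"],(165,205,265,315),4,[T(pu,x) for x in U],"");im[:440,:400]=t
t=crop(cs["side"],(290,165,390,265),4,[T(pr,x) for x in RK],"");im[:400,400:]=t
cv2.imwrite("pics/b.png",im)
E
```

```text
0.0187
```

View pics/a.png

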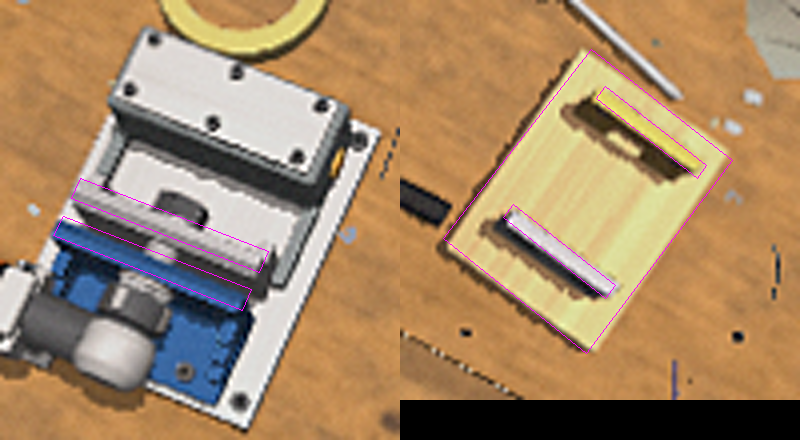

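View pics/b.png

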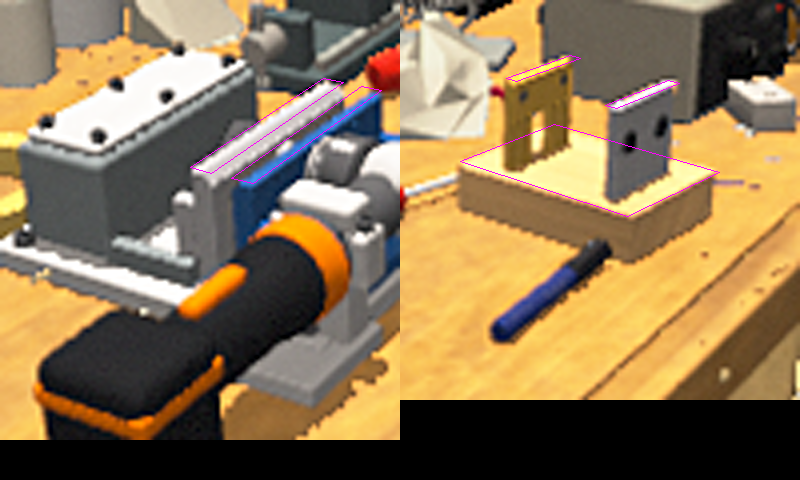

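The overlay fits within 1–2 mm. That puts the unit at about (0.636, -0.042, -23°), the rack at about (0.435, -0.309, -40°) and the brass plate at about (0.464, -0.333). First I turn the tool to -40°.

move_arm --increments '[[[0, 0, 0], [0, 0, 0.0583], 0.4], [[0, 0, 0], [0, 0, 0.0583], 0.4], [[0, 0, 0], [0, 0, 0.0583], 0.4], [[0, 0, 0], [0, 0, 0.0583], 0.4], [[0, 0, 0], [0, 0, 0.0583], 0.4], [[0, 0, 0], [0, 0, 0.0583], 0.4], [[0, 0, 0], [0, 0, 0.0583], 0.4], [[0, 0, 0], [0, 0, 0.0583], 0.4], [[0, 0, 0], [0, 0, 0.0583], 0.4], [[0, 0, 0], [0, 0, 0.0583], 0.4], [[0, 0, 0], [0, 0, 0.0583], 0.4], [[0, 0, 0], [0, 0, 0.0583], 0.4], [[0, 0, 0], [0, 0, 0.0583], 0.4], [[0, 0, 0], [0, 0, 0.0583], 0.4], [[0, 0, 0], [0, 0, 0.0583], 0.4], [[0, 0, 0], [0, 0, 0.0583], 0.4]]'

```text
time_s: 2.63
position: [0.1947, 0.5939, 0.2226]
tcp_rot: [[0.649, 0.761, -0.0], [0.761, -0.649, 0.0], [0.0, -0.0, -1.0]]
force: [0.4, 0.6, 0.1]
opening: 0.605
grasp_force: 0.0
```

move_arm --increments '[[[-0.365, 0.97, 0], [0, 0, 0], 0.4], [[-0.365, 0.97, 0], [0, 0, 0], 0.4], [[-0.365, 0.97, 0], [0, 0, 0], 0.4], [[-0.365, 0.97, 0], [0, 0, 0], 0.4], [[-0.365, 0.97, 0], [0, 0, 0], 0.4], [[-0.365, 0.97, 0], [0, 0, 0], 0.4], [[-0.365, 0.97, 0], [0, 0, 0], 0.4], [[-0.365, 0.97, 0], [0, 0, 0], 0.4], [[-0.365, 0.97, 0], [0, 0, 0], 0.4], [[-0.365, 0.97, 0], [0, 0, 0], 0.4], [[-0.365, 0.97, 0], [0, 0, 0], 0.4], [[-0.365, 0.97, 0], [0, 0, 0], 0.4], [[-0.365, 0.97, 0], [0, 0, 0], 0.4], [[-0.365, 0.97, 0], [0, 0, 0], 0.4], [[-0.365, 0.97, 0], [0, 0, 0], 0.4], [[-0.365, 0.97, 0], [0, 0, 0], 0.4], [[-0.365, 0.97, 0], [0, 0, 0], 0.4], [[-0.365, 0.97, 0], [0, 0, 0], 0.4], [[-0.365, 0.97, 0], [0, 0, 0], 0.4], [[-0.365, 0.97, 0], [0, 0, 0], 0.4]]'

```text
time_s: 4.3
position: [0.4996, 0.05, 0.2228]
tcp_rot: [[0.644, 0.765, 0.001], [0.765, -0.644, 0.0], [0.0, 0.0, -1.0]]
force: [-0.3, 0.4, -0.6]
opening: 0.603
grasp_force: 0.0
```

move_arm --increments '[[[-0.88, 0.6, 0], [0, 0, 0], 0.4], [[-0.88, 0.6, 0], [0, 0, 0], 0.4], [[-0.88, 0.6, 0], [0, 0, 0], 0.4], [[-0.88, 0.6, 0], [0, 0, 0], 0.4], [[-0.88, 0.6, 0], [0, 0, 0], 0.4], [[-0.88, 0.6, 0], [0, 0, 0], 0.4], [[-0.88, 0.6, 0], [0, 0, 0], 0.4], [[-0.88, 0.6, 0], [0, 0, 0], 0.4], [[-0.88, 0.6, 0], [0, 0, 0], 0.4], [[-0.88, 0.6, 0], [0, 0, 0], 0.4], [[-0.88, 0.6, 0], [0, 0, 0], 0.4], [[-0.88, 0.6, 0], [0, 0, 0], 0.4], [[0, 0, 0], [0, 0, 0], 0.4], [[0, 0, 0], [0, 0, 0], 0.4]]'

```text
time_s: 5.47
position: [0.4599, -0.3317, 0.2224]
tcp_rot: [[0.646, 0.763, 0.0], [0.763, -0.646, -0.0], [0.0, 0.0, -1.0]]
force: [-0.4, 0.4, 0.8]
opening: 0.599
grasp_force: 0.0
```

Run:
```python
from h import *
import pickle
from scipy.optimize import minimize
from scipy.ndimage import map_coordinates
cs=pickle.load(open("cs.pkl","rb"))
G={}
for n,c in cs.items():
    g=cv2.GaussianBlur(c["img"].astype(np.float32),(0,0),.8)
    G[n]=np.sqrt((cv2.Sobel(g,-1,1,0)**2+cv2.Sobel(g,-1,0,1)**2).sum(2))
def dens(P): return np.concatenate([a+(b-a)*np.linspace(0,1,40)[:,None] for a,b in zip(P,np.roll(P,-1,0))])
def cost(p,polys,views):
    s=0
    for n in views:
        for P in polys:
            q=proj(cs[n],T(p,dens(P))); s-=np.minimum(map_coordinates(G[n],[q[:,1],q[:,0]],order=1),250).mean()
    return s
for nm,p0,polys in(("unit",[.636,-.042,-23],U),("rackall",[.435,-.309,-40],RK),("brass",[.435,-.309,-40],RK[1:2]),("plain",[.435,-.309,-40],RK[2:])):
    for v in (("top",),("side",),("side","top")):
        p0=np.array(p0);r=minimize(lambda d:cost(p0+d*[.001,.001,1],polys,v),[0,0,0],method="Nelder-Mead",options=dict(initial_simplex=[[-2,-2,-1.],[2,0,0],[0,2,0],[0,0,2]]))
        p=p0+r.x*[.001,.001,1];print(nm,v,p.round(4),round(r.fun,1),round(cost(p0,polys,v),1), T(p,[.038,0,0]).round(4) if nm!="unit" else "")
print(read_state()["position"],read_state()["joint_positions"])
```

```text
unit ('top',) [  0.6343  -0.0387 -25.4311] -473.0 -434.0 
unit ('side',) [  0.6323  -0.037  -23.2449] -499.5 -456.8 
unit ('side', 'top') [  0.6328  -0.038  -23.6238] -957.7 -890.8 
rackall ('top',) [  0.4349  -0.3077 -37.2858] -679.0 -622.5 [ 0.4651 -0.3308  0.    ]
rackall ('side',) [  0.4357  -0.3017 -35.8732] -724.7 -674.4 [ 0.4665 -0.324   0.    ]
rackall ('side', 'top') [  0.4353  -0.3072 -36.4688] -1390.4 -1296.9 [ 0.4658 -0.3298  0.    ]
brass ('top',) [  0.4304  -0.2976 -36.452 ] -249.8 -166.5 [ 0.461  -0.3202  0.    ]
brass ('side',) [  0.4324  -0.304  -28.0519] -250.0 -199.1 [ 0.4659 -0.3219  0.    ]
brass ('side', 'top') [  0.4309  -0.3016 -30.93  ] -483.0 -365.6 [ 0.4635 -0.3211  0.    ]
plain ('top',) [  0.4352  -0.3073 -37.2957] -235.8 -223.1 [ 0.4654 -0.3303  0.    ]
plain ('side',) [  0.435  -0.309 -38.   ] -250.0 -250.0 [ 0.4649 -0.3324  0.    ]
plain ('side', 'top') [  0.4352  -0.3073 -37.3041] -485.8 -473.1 [ 0.4654 -0.3303  0.    ]
[ 0.45987125 -0.33173713  0.22242692] [-4.70991407e+01  2.57469410e+01  9.05712113e+01  9.77265992e-03
  6.36593663e+01 -6.83891917e+00]
```

Run:
```python
from h import *
import pickle
cs=pickle.load(open("cs.pkl","rb"))
pu=[.6330,-.0383,-24];pr=[.4352,-.3074,-37.3]
im=np.zeros((590,800,3),np.uint8)
def put(n,box,k,p,polys,x,y):
    t=crop(cs[n],box,k,[T(p,q) for q in polys],"");im[y:y+t.shape[0],x:x+t.shape[1]]=t[:im.shape[0]-y,:im.shape[1]-x]
put("top",(180,135,250,185),6,pu,U,0,0)
put("side",(205,220,265,265),6,pu,U,0,310)
put("top",(300,215,385,300),4,pr,RK,430,0)
put("side",(303,175,373,225),5,pr,RK,430,342)
cv2.imwrite("pics/c.png",im)
```

```text
(no output)
```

View pics/c.png

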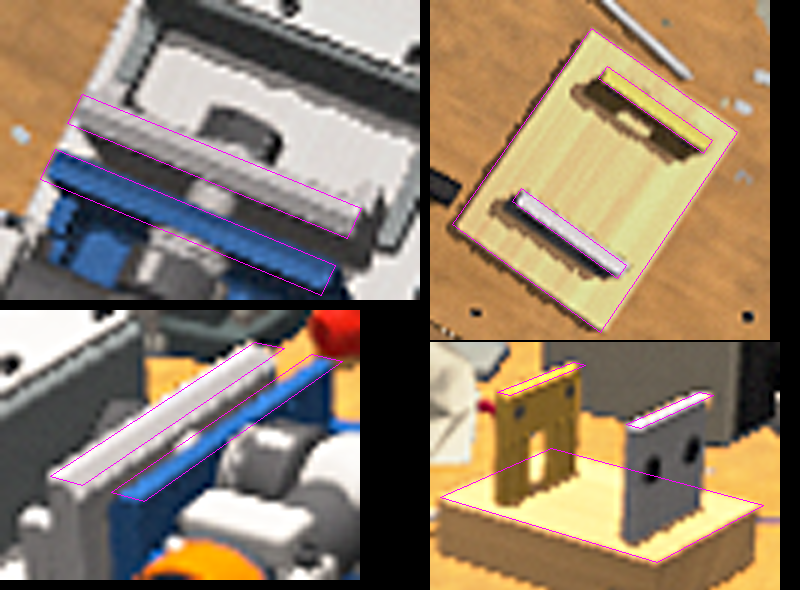

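The rack overlay is now tight, and the unit agrees to about 1–2 mm. Now I go down onto the brass plate.

move_arm --increments '[[[0.15, 0.12, 0], [0, 0, -0.025], 0.45], [[0, 0, 0.7], [0, 0, 0], 0.45], [[0, 0, 0.7], [0, 0, 0], 0.45], [[0, 0, 0.7], [0, 0, 0], 0.45], [[0, 0, 0.7], [0, 0, 0], 0.45], [[0, 0, 0.7], [0, 0, 0], 0.45], [[0, 0, 0.6], [0, 0, 0], 0.45], [[0, 0, 0.6], [0, 0, 0], 0.45], [[0, 0, 0.4], [0, 0, 0], 0.45], [[0, 0, 0], [0, 0, 0], 0.45], [[0, 0, 0], [0, 0, 0], 0.45]]'

```text
time_s: 6.38
position: [0.4657, -0.3273, 0.0692]
tcp_rot: [[0.602, 0.798, -0.001], [0.798, -0.602, 0.002], [0.001, -0.002, -1.0]]
force: [-0.3, -0.6, 0.2]
opening: 0.547
grasp_force: 0.0
```

move_arm --increments '[[[0, 0, 0], [0, 0, 0], 1], [[0, 0, 0], [0, 0, 0], 1], [[0, 0, 0], [0, 0, 0], 1], [[0, 0, 0], [0, 0, 0], 1], [[0, 0, 0], [0, 0, 0], 1], [[0, 0, 0], [0, 0, 0], 1], [[0, 0, 0], [0, 0, 0], 1], [[0, 0, 0], [0, 0, 0], 1], [[0, 0, 0], [0, 0, 0], 1]]'

```text
time_s: 7.13
position: [0.4668, -0.3297, 0.0697]
tcp_rot: [[0.603, 0.798, 0.002], [0.798, -0.603, -0.002], [-0.0, 0.003, -1.0]]
force: [1.7, -0.9, -1.0]
opening: 0.088
grasp_force: 29.8
```

move_arm --increments '[[[0, 0, -0.2], [0, 0, 0], 1], [[0, 0, -0.3], [0, 0, 0], 1], [[0, 0, -0.5], [0, 0, 0], 1], [[0, 0, -0.5], [0, 0, 0], 1], [[0, 0, -0.7], [0, 0, 0], 1], [[0, 0, -0.7], [0, 0, 0], 1], [[0, 0, -0.7], [0, 0, 0], 1], [[0, 0, -0.4], [0, 0, 0], 1], [[0, 0, 0], [0, 0, 0], 1]]'

```text
time_s: 7.88
position: [0.4661, -0.3291, 0.1929]
tcp_rot: [[0.603, 0.798, 0.002], [0.798, -0.603, -0.003], [-0.001, 0.003, -1.0]]
force: [0.7, -0.9, -1.2]
opening: 0.089
grasp_force: 29.9
```

move_arm --increments '[[[0.4, 0, 0], [0, 0, 0], 1], [[0.8, -0.1, 0], [0, 0, 0], 1], [[0.8, -0.1, 0], [0, 0, 0], 1], [[0.8, -0.1, 0], [0, 0, 0], 1], [[0.8, -0.1, 0], [0, 0, 0], 1], [[0.8, -0.1, 0], [0, 0, 0], 1], [[0.8, -0.1, 0], [0, 0, 0], 1], [[0.8, -0.1, 0], [0, 0, 0], 1], [[0.8, -0.1, 0], [0, 0, 0], 1], [[0.8, -0.1, 0], [0, 0, 0], 1], [[0.8, -0.1, 0], [0, 0, 0], 1], [[0.8, -0.1, 0], [0, 0, 0], 1], [[0.8, -0.1, 0], [0, 0, 0], 1], [[0.8, -0.1, 0], [0, 0, 0], 1], [[0.3, 0, 0], [0, 0, -0.027], 1], [[0, 0, 0], [0, 0, -0.027], 1], [[0, 0, 0], [0, 0, -0.027], 1], [[0, 0, 0], [0, 0, -0.027], 1], [[0, 0, 0], [0, 0, 0], 1], [[0, 0, 0], [0, 0, 0], 1]]'

```text
time_s: 9.55
position: [0.6341, -0.0385, 0.1879]
tcp_rot: [[0.41, 0.912, -0.004], [0.912, -0.41, 0.001], [-0.001, -0.004, -1.0]]
force: [-0.7, 0.3, -1.9]
opening: 0.087
grasp_force: 29.9
```

move_arm --increments '[[[0, 0, 0.5], [0, 0, 0], 1], [[0, 0, 0.5], [0, 0, 0], 1], [[0, 0, 0.4], [0, 0, 0], 1], [[0, 0, 0], [0, 0, 0], 1], [[0, 0, 0], [0, 0, 0], 1], [[0, 0, 0], [0, 0, 0], 1]]'

```text
time_s: 10.05
position: [0.6358, -0.0397, 0.1478]
tcp_rot: [[0.409, 0.912, 0.0], [0.912, -0.409, -0.0], [0.0, 0.0, -1.0]]
force: [0.9, 1.1, -2.1]
opening: 0.09
grasp_force: 29.9
```

Run:
```python
from h import *
import pickle
cs={n:capture(n) for n in("side","top")}
pickle.dump(cs,open("cs2.pkl","wb"))
s=read_state();print(s["position"],s["tcp_rot"],s["force"])
pu=[.634,-.0387,-24]
b=(s["position"][2]-.0613)*1000
x,y=s["position"][:2]
PL=[rect(-4,4,-32,32,b),rect(-4,4,-32,32,b+79),np.array([[-4,-32,b],[-4,-17,b],[-4,-11,b+10],[-4,-11,b+52],[-4,11,b+52],[-4,11,b+10],[-4,17,b],[-4,32,b],[-4,32,b+79],[-4,-32,b+79]])/1000]
pp=[x,y,np.degrees(np.arctan2(s["tcp_rot"][1,1],s["tcp_rot"][0,1]))];print(pp)
for n,c in cs.items():
    for l in("packing_plate","gap_floor","unit"):
        r=pinpoint(c,l)[:1]
        if r: print(n,l,r[0]["confidence"],np.array(r[0]["xy"])*[560,420], "model",proj(c,T(pp if l[0]=="p" else pu,[[0,0,b/1000 if l[0]=="p" else .012 if l[0]=="g" else 0]])))
im=np.zeros((590,800,3),np.uint8)
t=crop(cs["side"],(200,175,280,275),5,[T(pp,q) for q in PL]+[T(pu,q) for q in U],"")
im[:500,:400]=t
t=crop(cs["top"],(170,105,250,205),5,[T(pp,q) for q in PL[1:2]]+[T(pu,q) for q in U],"");im[:500,400:]=t
cv2.imwrite("pics/d.png",im[:500])
```

```text
[ 0.63623758 -0.03978405  0.14846724] [[ 4.09023026e-01  9.12522249e-01  1.81926380e-03]
 [ 9.12523992e-01 -4.09022965e-01 -4.22689793e-04]
 [ 3.58406835e-04  1.83301173e-03 -9.99998256e-01]] [ 0.36307176  0.0919633  -1.7435989 ]
[np.float64(0.6362375757773602), np.float64(-0.03978404999610194), np.float64(-24.143516898995966)]
side packing_plate 0.74 [238.28  226.002] model [[236.33245247 228.04581569]]
side gap_floor 0.41 [234.976 231.21 ] model [[239.58752698 263.59303788]]
side unit 0.62 [238.28  270.816] model [[239.92045534 268.97967407]]
top packing_plate 0.68 [214.592 162.582] model [[212.2560966  162.82655559]]
top gap_floor 0.93 [217.392 172.2  ] model [[217.17987213 173.65418271]]
top unit 0.59 [217.112 178.29 ] model [[217.97317154 175.07495733]]
```

View pics/d.png

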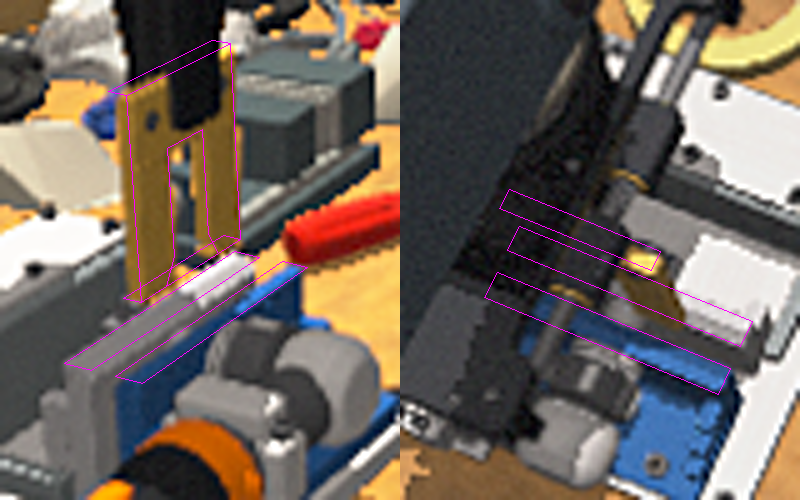

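Run:
```python
from h import *
import pickle
from scipy.ndimage import map_coordinates
cs=pickle.load(open("cs.pkl","rb")); pu=[.634,-.0387,-24]
xs=np.arange(-28,29,2)
for n in("top","side"):
  for a,b in((-50,-20),(20,50)):
    print(n,a,b)
    ys=np.linspace(a,b,16);out=[]
    for x in xs:
        q=proj(cs[n],T(pu,[[x/1e3,y/1e3,.069] for y in ys]))
        out.append([int(map_coordinates(cs[n]["img"][:,:,k].astype(float),[q[:,1],q[:,0]],order=1).mean()) for k in(0,2)])
    print(" ".join(f"{x}:{r}/{bl}" for x,(r,bl) in zip(xs,out)))
# ends of flange along y at x=12,z=69
ys=np.arange(-64,65,2)
for n in("top","side"):
    for x in(-11,12):
        q=proj(cs[n],T(pu,[[x/1e3,y/1e3,.069] for y in ys]))
        v=[map_coordinates(cs[n]["img"][:,:,k].astype(float),[q[:,1],q[:,0]],order=1).astype(int) for k in(0,2)]
        print(n,x," ".join(f"{y}:{r}/{b}" for y,r,b in zip(ys,*v) if abs(y)>46))
```

```text
top -50 -20
-28:51/111 -26:35/85 -24:24/59 -22:23/49 -20:24/45 -18:19/38 -16:42/114 -14:60/166 -12:59/167 -10:52/144 -8:44/127 -6:47/109 -4:57/71 -2:59/54 0:59/55 2:53/51 4:66/64 6:132/127 8:147/141 10:142/136 12:174/168 14:202/194 16:205/197 18:195/186 20:213/204 22:218/209 24:217/209 26:216/208 28:221/213
top 20 50
-28:66/126 -26:60/110 -24:55/98 -22:59/95 -20:44/66 -18:25/43 -16:41/114 -14:58/164 -12:57/159 -10:50/138 -8:40/121 -6:63/120 -4:110/110 -2:116/108 0:94/90 2:71/69 4:72/69 6:135/131 8:152/146 10:147/141 12:172/165 14:196/188 16:192/185 18:171/163 20:177/168 22:195/187 24:197/189 26:186/179 28:184/179
side -50 -20
-28:145/88 -26:120/85 -24:95/80 -22:68/74 -20:43/74 -18:32/102 -16:43/167 -14:55/217 -12:75/219 -10:124/186 -8:167/124 -6:170/81 -4:157/81 -2:160/103 0:187/145 2:213/182 4:212/191 6:205/191 8:206/192 10:212/202 12:230/223 14:246/241 16:243/227 18:207/163 20:146/82 22:126/59 24:130/65 26:141/70 28:147/72
side 20 50
-28:69/99 -26:66/100 -24:54/93 -22:30/75 -20:21/69 -18:28/101 -16:46/168 -14:57/213 -12:63/212 -10:83/182 -8:104/130 -6:102/91 -4:90/80 -2:116/109 0:1
[... 234 characters left out ...]
:53/151 -48:56/153 48:54/152 50:56/162 52:40/163 54:103/118 56:176/83 58:193/73 60:188/75 62:185/75 64:190/81
top 12 -64:95/96 -62:56/54 -60:58/58 -58:58/57 -56:98/95 -54:156/152 -52:177/171 -50:183/180 -48:170/164 48:180/172 50:166/162 52:171/167 54:174/150 56:171/85 58:183/78 60:184/82 62:184/84 64:186/85
side -11 -64:129/10 -62:126/10 -60:121/7 -58:118/5 -56:112/55 -54:94/130 -52:100/190 -50:107/198 -48:126/197 48:66/201 50:63/193 52:67/210 54:60/200 56:48/155 58:43/94 60:47/88 62:54/88 64:80/86
side 12 -64:34/45 -62:36/46 -60:31/41 -58:21/34 -56:34/39 -54:95/87 -52:159/155 -50:214/201 -48:228/217 48:228/221 50:231/224 52:236/229 54:222/213 56:190/180 58:141/133 60:98/96 62:76/76 64:66/68
```

Run:
```python
from h import *
import pickle
from scipy.ndimage import map_coordinates
cs=pickle.load(open("cs2.pkl","rb")); pp=[.6355,-.0395,-24.1]; b=.0865
def pr(n,P,lab):
    q=proj(cs[n],T(pp,P)); v=[map_coordinates(cs[n]["img"][:,:,k].astype(float),[q[:,1],q[:,0]],order=1).astype(int) for k in(0,1,2)]
    return v
ys=np.arange(-40,41,2)
for h in(.02,.035):
    v=pr("side",[[-.004,y/1e3,b+h] for y in ys],"");print("side h",h," ".join(f"{y}:{r}/{bb}" for y,r,g,bb in zip(ys,*v)))
zs=np.arange(-12,13,2)
for y in(22,-22):
    v=pr("side",[[-.004,y/1e3,b+z/1e3] for z in zs],"");print("side z",y," ".join(f"{y}:{r}/{bb}" for y,r,g,bb in zip(zs,*v)))
ys=np.arange(-40,-15,2)
v=pr("top",[[0,y/1e3,b+.079] for y in ys],"");print("top y"," ".join(f"{y}:{r}/{bb}" for y,r,g,bb in zip(ys,*v)))
xs=np.arange(-14,15,2)
for y in (-.029,-.025):
    v=pr("top",[[x/1e3,y,b+.079] for x in xs],"");print("top x",y," ".join(f"{y}:{r}/{bb}" for y,r,g,bb in zip(xs,*v)))
```

```text
side h 0.02 -40:108/120 -38:110/125 -36:108/121 -34:108/115 -32:111/65 -30:115/20 -28:116/29 -26:117/35 -24:113/35 -22:113/35 -20:115/35 -18:113/33 -16:111/31 -14:112/33 -12:126/39 -10:141/40 -8:141/39 -6:140/41 -4:134/44 -2:88/53 0:44/61 2:47/57 4:49/57 6:48/58 8:64/59 10:87/53 12:117/33 14:117/29 16:116/34 18:114/35 20:113/35 22:112/35 24:113/36 26:114/36 28:116/37 30:127/39 32:135/38 34:140/40 36:142/35 38:143/43 40:127/48
side h 0.035 -40:47/59 -38:51/59 -36:82/59 -34:120/56 -32:163/50 -30:144/41 -28:112/32 -26:112/31 -24:113/33 -22:114/35 -20:114/36 -18:113/36 -16:117/37 -14:125/38 -12:140/40 -10:139/38 -8:135/34 -6:148/40 -4:167/49 -2:197/63 0:103/58 2:32/56 4:50/64 6:105/90 8:170/112 10:189/67 12:155/41 14:109/32 16:112/34 18:114/34 20:115/35 22:117/37 24:116/35 26:112/31 28:118/34 30:127/36 32:141/40 34:136/40 36:141/43 38:142/58 40:145/99
side z 22 -12:129/124 -10:130/124 -8:125/120 -6:125/122 -4:144/128 -2:174/114 0:159/61 2:122/34 4:115/34 6:116/33 8:112/29 10:113/33 12:116/36
side z -22 -12:208/198 -10:203/192 -8:213/204 -6:237/234 -4:246/239 -2:181/141 0:110/30 2:118/28 4:119/34 6:117/35 8:114/34 10:112/31 12:113/30
top y -40:83/81 -38:79/67 -36:70/38 -34:145/59 -32:240/101 -30:250/118 -28:250/109 -26:254/116 -24:225/95 -22:171/67 -20:90/44 -18:15/25 -16:28/34
top x -0.029 -14:75/26 -12:83/40 -10:73/34 -8:58/39 -6:116/51 -4:225/98 -2:247/113 0:249/111 2:206/117 4:94/81 6:94/97 8:141/134 10:147/140 12:145/135 14:144/138
top x -0.025 -14:92/73 -12:81/41 -10:75/32 -8:52/32 -6:97/48 -4:227/97 -2:251/115 0:240/106 2:151/62 4:55/59 6:55/62 8:141/136 10:146/136 12:142/133 14:143/134
```

move_arm --increments '[[[0.067, -0.01, 0], [0, 0, 0], 1], [[0, 0, 0.25], [0, 0, 0], 1], [[0, 0, 0.25], [0, 0, 0], 1], [[0, 0, 0.2], [0, 0, 0], 1], [[0, 0, 0.1], [0, 0, 0], 1], [[0, 0, 0.1], [0, 0, 0], 1], [[0, 0, 0.1], [0, 0, 0], 1], [[0, 0, 0], [0, 0, 0], 1], [[0, 0, 0], [0, 0, 0], 1]]'

```text
time_s: 11.2
position: [0.6359, -0.0376, 0.1173]
tcp_rot: [[0.409, 0.913, -0.001], [0.913, -0.409, 0.0], [-0.0, -0.001, -1.0]]
force: [-0.7, 0.1, -2.9]
opening: 0.092
grasp_force: 29.9
```

move_arm --increments '[[[0, 0, 0.12], [0, 0, 0], 1], [[0, 0, 0.12], [0, 0, 0], 1], [[0, 0, 0.12], [0, 0, 0], 1], [[0, 0, 0.12], [0, 0, 0], 1], [[0, 0, 0.12], [0, 0, 0], 1], [[0, 0, 0.12], [0, 0, 0], 1], [[0, 0, 0], [0, 0, 0], 1], [[0, 0, 0], [0, 0, 0], 1]]'

```text
time_s: 11.87
position: [0.636, -0.0377, 0.0956]
tcp_rot: [[0.409, 0.913, -0.001], [0.913, -0.409, 0.0], [-0.0, -0.001, -1.0]]
force: [0.8, -0.2, -1.8]
opening: 0.089
grasp_force: 29.9
```

Going in freely.

move_arm --increments '[[[0, 0, 0.12], [0, 0, 0], 1], [[0, 0, 0.12], [0, 0, 0], 1], [[0, 0, 0.12], [0, 0, 0], 1], [[0, 0, 0.12], [0, 0, 0], 1], [[0, 0, 0.1], [0, 0, 0], 1], [[0, 0, 0.08], [0, 0, 0], 1], [[0, 0, 0.05], [0, 0, 0], 1], [[0, 0, 0], [0, 0, 0], 1], [[0, 0, 0], [0, 0, 0], 1]]'

```text
time_s: 12.62
position: [0.6361, -0.0377, 0.0746]
tcp_rot: [[0.409, 0.913, -0.0], [0.913, -0.409, 0.0], [-0.0, -0.0, -1.0]]
force: [0.4, -0.1, -1.6]
opening: 0.088
grasp_force: 29.9
```

move_arm --increments '[[[0, 0, 0.03], [0, 0, 0], 1], [[0, 0, 0.02], [0, 0, 0], 1], [[0, 0, 0], [0, 0, 0], 1], [[0, 0, 0], [0, 0, 0], 1]]'

```text
time_s: 12.95
position: [0.6362, -0.0377, 0.0738]
tcp_rot: [[0.409, 0.913, 0.001], [0.913, -0.409, -0.0], [0.0, 0.001, -1.0]]
force: [-1.4, 1.7, 3.9]
opening: 0.092
grasp_force: 30.0
```

The plate has seated on the floor, so I open partway, wait, and lift.

move_arm --increments '[[[0, 0, 0], [0, 0, 0], 0.75], [[0, 0, 0], [0, 0, 0], 0.75], [[0, 0, 0], [0, 0, 0], 0.75], [[0, 0, 0], [0, 0, 0], 0.75], [[0, 0, 0], [0, 0, 0], 0.75], [[0, 0, -0.3], [0, 0, 0], 0.75], [[0, 0, -0.5], [0, 0, 0], 0.75], [[0, 0, -0.8], [0, 0, 0], 0.75], [[0, 0, -0.8], [0, 0, 0], 0.75], [[0, 0, -0.8], [0, 0, 0], 0.75], [[0, 0, -0.8], [0, 0, 0], 0.75], [[0, 0, 0], [0, 0, 0], 0.75]]'

```text
time_s: 13.95
position: [0.6395, -0.0383, 0.1995]
tcp_rot: [[0.409, 0.913, 0.011], [0.913, -0.409, -0.003], [0.002, 0.011, -1.0]]
force: [0.6, 0.1, -0.1]
opening: 0.252
grasp_force: 0.0
```

Run:
```python
from h import *
import pickle
cs={n:capture(n) for n in("side","top")}
pickle.dump(cs,open("cs3.pkl","wb"))
s=read_state();print(s["position"],s["joint_positions"],s["opening"])
pu=[.6342,-.0384,-24]
PL=[T(pu,rect(-4,4,-32,32,91))]+[T(pu,q) for q in U]
im=np.zeros((500,800,3),np.uint8)
im[:,:400]=crop(cs["side"],(200,195,280,295),5,PL,"")
im[:,400:]=crop(cs["top"],(180,115,260,215),5,PL,"")
cv2.imwrite("pics/e.png",im)
for n,c in cs.items():
  for l in("packing_plate","bolt_head"):
    r=pinpoint(c,l)[:1]
    if r: print(n,l,r[0]["confidence"],np.array(r[0]["xy"])*[560,420],"model",proj(c,T(pu,[[0,0,.012] if l[0]=="p" else [.026,0,.052]])))
```

```text
[ 0.6367206  -0.03782635  0.19492714] [-1.34210942e+01  3.28776814e+01  8.18769999e+01 -1.37424513e-03
  6.50598459e+01  1.07051182e+01] 0.25461202368250563
side bolt_head 0.86 [226.184 242.886] model [[227.16946468 242.41353088]]
top packing_plate 0.6 [216.216 172.116] model [[217.04909192 173.57162751]]
top bolt_head 0.78 [218.288 159.096] model [[219.26371744 157.99138662]]
```

View pics/e.png

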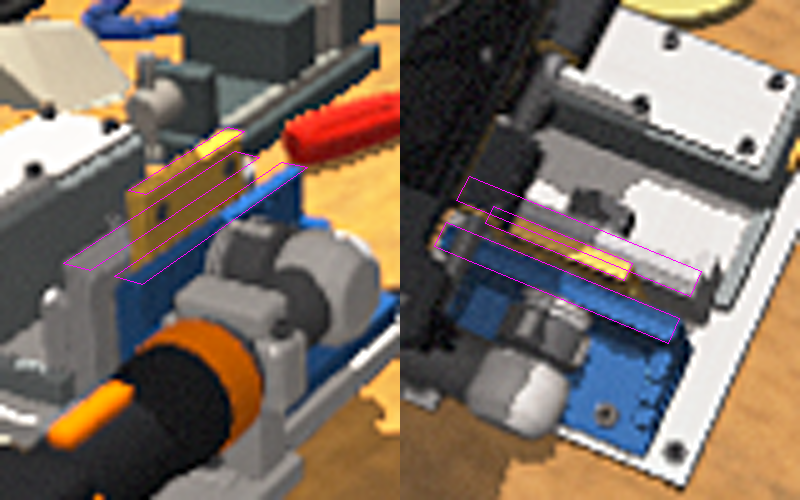

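The plate is home astride the bolt: in the side view its top edge at (185,160) lies on the model. Next I turn 90° and go above the pocket.

move_arm --increments '[[[0, 0, 0], [0, 0, -0.0577], 0.37], [[0, 0, 0], [0, 0, -0.0577], 0.37], [[0, 0, 0], [0, 0, -0.0577], 0.37], [[0, 0, 0], [0, 0, -0.0577], 0.37], [[0, 0, 0], [0, 0, -0.0577], 0.37], [[0, 0, 0], [0, 0, -0.0577], 0.37], [[0, 0, 0], [0, 0, -0.0577], 0.37], [[0, 0, 0], [0, 0, -0.0577], 0.37], [[0, 0, 0], [0, 0, -0.0577], 0.37], [[0, 0, 0], [0, 0, -0.0577], 0.37], [[0, 0, 0], [0, 0, -0.0577], 0.37], [[0, 0, 0], [0, 0, -0.0577], 0.37], [[0, 0, 0], [0, 0, -0.0577], 0.37], [[-0.52, -0.01, 0], [0, 0, 0], 0.37], [[-0.52, -0.02, 0], [0, 0, 0], 0.37], [[0, 0, 0], [0, 0, 0], 0.37], [[0, 0, 0], [0, 0, 0], 0.37], [[0, 0, 0], [0, 0, 0], 0.37]]'

```text
time_s: 15.75
position: [0.6628, -0.0507, 0.192]
tcp_rot: [[-0.913, 0.409, -0.003], [0.409, 0.913, 0.001], [0.003, -0.0, -1.0]]
force: [-0.1, 0.0, -0.5]
opening: 0.631
grasp_force: 0.0
```

move_arm --increments '[[[-0.04, -0.01, 0.5], [0, 0, 0], 0.37], [[0, 0, 0.7], [0, 0, 0], 0.37], [[0, 0, 0.7], [0, 0, 0], 0.37], [[0, 0, 0.7], [0, 0, 0], 0.37], [[0, 0, 0.5], [0, 0, 0], 0.37], [[0, 0, 0.3], [0, 0, 0], 0.37], [[0, 0, 0], [0, 0, 0], 0.37], [[0, 0, 0], [0, 0, 0], 0.37], [[0, 0, 0], [0, 0, 0], 0.37], [[0, 0, 0], [0, 0, 0], 0.37]]'

```text
time_s: 16.58
position: [0.6661, -0.0521, 0.0926]
tcp_rot: [[-0.913, 0.408, 0.003], [0.408, 0.913, -0.001], [-0.003, 0.0, -1.0]]
force: [-0.5, -0.3, -0.2]
opening: 0.631
grasp_force: 0.0
```

move_arm --increments '[[[0.03, 0, 0.2], [0, 0, 0], 0.37], [[0, 0, 0.3], [0, 0, 0], 0.37], [[0, 0, 0.3], [0, 0, 0], 0.37], [[0, 0, 0.3], [0, 0, 0], 0.37], [[0, 0, 0.3], [0, 0, 0], 0.37], [[0, 0, 0.3], [0, 0, 0], 0.37], [[0, 0, 0.2], [0, 0, 0], 0.37], [[0, 0, 0], [0, 0, 0], 0.37], [[0, 0, 0], [0, 0, 0], 0.37], [[0, 0, 0], [0, 0, 0], 0.37]]'

```text
time_s: 17.42
position: [0.6646, -0.0517, 0.0343]
tcp_rot: [[-0.913, 0.409, 0.001], [0.409, 0.913, -0.0], [-0.001, 0.0, -1.0]]
force: [0.2, -0.3, 1.2]
opening: 0.63
grasp_force: 0.0
```

move_arm --increments '[[[0, 0, 0], [0, 0, 0], 1], [[0, 0, 0], [0, 0, 0], 1], [[0, 0, 0], [0, 0, 0], 1], [[0, 0, 0], [0, 0, 0], 1], [[0, 0, 0], [0, 0, 0], 1], [[0, 0, 0], [0, 0, 0], 1], [[0, 0, 0], [0, 0, 0], 1], [[0, 0, 0], [0, 0, 0], 1], [[0, 0, 0], [0, 0, 0], 1], [[0, 0, 0], [0, 0, 0], 1], [[0, 0, 0], [0, 0, 0], 1], [[0, 0, 0], [0, 0, 0], 1]]'

```text
time_s: 18.42
position: [0.6639, -0.053, 0.0341]
tcp_rot: [[-0.913, 0.408, -0.001], [0.408, 0.913, -0.002], [0.0, -0.002, -1.0]]
force: [-1.8, -4.9, 0.5]
opening: 0.325
grasp_force: 29.1
```

move_arm --increments '[[[0, -0.03, 0], [0, 0, 0], 1], [[0, 0, 0], [0, 0, 0], 1], [[0, 0, 0], [0, 0, 0], 1], [[0, 0, 0], [0, 0, 0], 1], [[0, 0, 0], [0, 0, 0], 1], [[0, 0, 0], [0, 0, 0], 1], [[0, 0, 0], [0, 0, 0], 1], [[0, 0, 0], [0, 0, 0], 1], [[0, 0, 0], [0, 0, 0], 1], [[0, 0, 0], [0, 0, 0], 1], [[0, 0, 0], [0, 0, 0], 1], [[0, 0, 0], [0, 0, 0], 1]]'

```text
time_s: 19.42
position: [0.6638, -0.053, 0.0341]
tcp_rot: [[-0.913, 0.408, -0.0], [0.408, 0.913, -0.001], [-0.0, -0.001, -1.0]]
force: [-0.5, -4.9, -1.4]
opening: 0.324
grasp_force: 29.1
```

Run:
```python
from h import *
cs={n:capture(n) for n in("side","top")}
s=read_state();print(s["position"],s["force"],s["moment"],s["opening"],s["grasp_force"])
pu=[.6342,-.0384,-24]
PL=[T(pu,rect(-4,4,-32,32,91))]
im=np.zeros((500,800,3),np.uint8)
im[:,:400]=crop(cs["side"],(195,190,275,290),5,PL,"")
im[:,400:]=crop(cs["top"],(180,115,260,215),5,PL,"")
cv2.imwrite("pics/f.png",im)
```

```text
[ 0.66385979 -0.05299543  0.03410545] [-1.22222756 -5.35488025 -0.38612523] [-0.71807491  0.18144845  0.0976046 ] 0.3247323509674705 29.076598106184974
```

View pics/f.png

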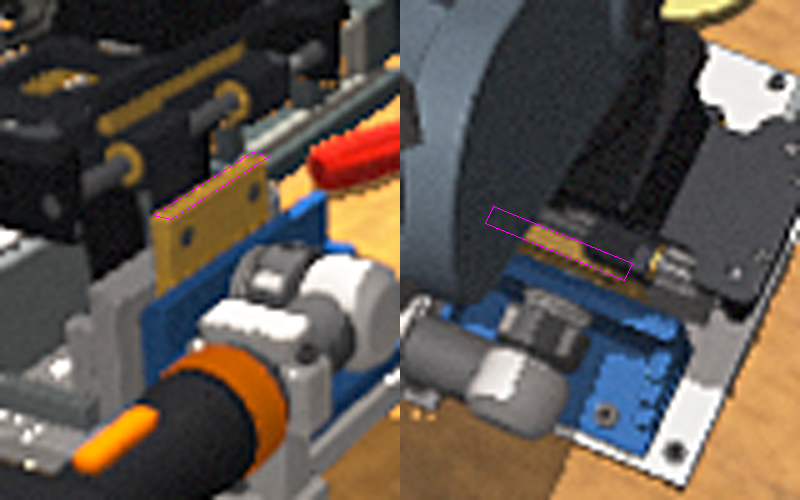

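The plate is still home. The opening (28 mm) and the 29 N grip stayed steady over a full second, so the head is held still and I'm handing in.

```bash
python3 -c "
from rig import *
print(hand_in())"
```

```text
the job is handed in; nothing more can be done
None
```

I handed the job in with the slotted plate fully home astride the bolt and let go, and the bolt head held still in a 29 N grip; no verdict came back.

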